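# Make up two frame kits for the test rig

### The job

Make up two kits for the test rig's rod frame: put the flanged foot and the longest of the three slotted bars in the square white tray, and the cross clamp and the shortest bar in the round steel dish. Set every part down on the container's floor, bars lying flat, foot and clamp the same way up as you find them, nothing on top of anything else or leaning on a rim; leave the middle bar and the mouse where they are.

Things in the scene. Friction and masses are not known exactly. Their poses are not given: they have to be found in the camera images.
- tray: square white plastic tray, open on top, 200 x 200 mm outside, 16 mm high, walls and floor 4 mm thick (inside 192 x 192 mm, floor 4 mm above the bench), fixed to the bench; origin at the centre of its underside, x and y along its sides, z up. On one side of the bench, the dish on the other
- dish: round shallow steel dish, open on top, 200 mm across the rim, 16 mm high, wall 3 mm, flat floor 188 mm across inside and 4 mm above the bench, fixed to the bench; origin at the centre of its underside, z up
- foot: steel post foot: round flange 64 mm across and 8 mm thick with four dark screw heads, on it a round collar 28 mm in diameter from 8 to 48 mm height; stands on its flange, origin at the centre of its underside, z up; about 0.2 kg
- clamp: aluminium cross clamp: block 40 (x) x 34 (y) x 32 (z) mm with an upright 14 mm hole, and a thumb screw with an 18 mm black knob that sticks out 22 mm from its +x face at half height; origin at the centre of the block's underside, z up; about 0.1 kg
- long_bar: the longest of three aluminium T-slot bars of 20 x 20 mm square section with dark slots, 130 mm long, lying on the bench; origin at the bar's centre (10 mm above what it lies on), x along its length
- middle_bar: the middle of three aluminium T-slot bars of 20 x 20 mm square section with dark slots, 95 mm long, lying on the bench; origin at the bar's centre (10 mm above what it lies on), x along its length; belongs to no kit, stays where it is
- short_bar: the shortest of three aluminium T-slot bars of 20 x 20 mm square section with dark slots, 60 mm long, lying on the bench; origin at the bar's centre (10 mm above what it lies on), x along its length
- mouse: black computer mouse, 100 (x) x 58 (y) x 30 (z) mm, lying on the bench among the stock; origin at the centre of its underside; stays where it is
Mind the look-alikes: they are no part of the job. Leave any orange, red or yellow look-alike of the clamp alone.

How it is judged:
By the outcome, as a careful person would: the job done as asked, in the order asked, and still so for the second after the job is handed in, with the robot touching nothing.
It also fails if it takes over 90 s, if anything falls off the work surface, if the arm or the gripper's body presses on something with over 40 N, if the wrist force passes 120 N, or if a joint passes its speed limit or range.

### The arm

A 6-joint arm with a two-finger parallel gripper is mounted at the origin on the work surface. World frame = base frame: x ahead of the robot, y to its left, z up, the work surface at z = 0. Lengths are in m, angles in rad, forces in N, time in s.
With the tool pointing down it reaches from about 0.35 to 0.975 m from the base axis. Payload 17.4 kg.
Tool frame: the origin (TCP) lies on the front face of the gripper's body, between the roots of the fingers; the fingertips stand 73 mm ahead of it and the grasp point (between the pads) lies 54 mm ahead of it (ctrl.nose_length is the z of the fingertips in the tool frame, in m); z points along the fingers, y is the line along which they close (so a half turn about z gives the same grasp; the last joint's range is limited). The gripper opens to 85 mm and grips with 20 to 120 N. Pads are 22 mm wide; open, the fingers measure 114 mm over their backs; the gripper's body (76 mm by 85 mm) begins 54 mm behind the grasp point. The pads swing forward as they close: fully open they stand 13 mm farther back than shut.
Start: joints at [1.216, 0.116, 1.442, -0, 1.584, -0.038], TCP at [0.21, 0.641, 0.304] pointing down, gripper open.
Joint ranges: [-2.83, 2.83], [-0.83, 2.19], [0.07, 2.5], [-1.14, 4.28], [0.01, 3], [-2.97, 2.97]. Speed limits (rad/s): [1.89, 1.89, 2.22, 3.14, 3.14, 3.14].

### API

Orientations are given as a unit quaternion [x, y, z, w].
In Python, from workcell import monitor, imaging, ctrl gives the robot as it stands.
- The arm moves only by the shell command python3 -m creep 'ROWS' [OPENING] [FORCE]. ROWS is JSON, a list of rows, each a list of 4 numbers: the shift along the tool's x, y, z in cm, then the turn about the tool's z in degrees. A call has 1 to 20 rows; each row is the pose to reach, as a shift and turn from the pose commanded when the call began, along the tool's axes at that moment; what a row does not reach only later rows make up. A row lasts 1/12 s, in which the tool goes at most 41.7 mm and 7.16 degrees, less where a joint would pass 70% of its speed; a pose out of reach is approached as far as the arm can. A call with a gripper value outside its range is refused whole. OPENING is the opening, from 0 (shut) to 1 (fully open), set as the call begins (- or left out, the last holds). The fingers move at their own pace and stop on an object; FORCE is the grip in N (left out, the last holds). Time passes only in rows, so rows that repeat a pose let the fingers close. It gives the time, the measured TCP pose, the force, the opening and the grip force at its end, in the units of the state.
- monitor.get_obs(): the state, without advancing time (a new reading comes with each control period).
- imaging.get_image(name): name is "scene" or "top" or "wrist"; returns a dict with "pixels" (400x640x3 uint8, blue, green, red), "fx", "fy", "cx", "cy" (pixels), "T" (4x4, takes a point from camera to world coordinates); the wrist camera has in their place "tool_from_camera" (4x4, takes a point from camera to tool coordinates, whose origin is the TCP and whose axes are the flange's). Camera axes: x right, y down, z forward; pixel columns grow to the right and rows downward; lengths in m; the calibration is good to about 2 mm. A picture is of the moment at which its call begins: read the wrist's pose just before it. There is no depth.
- ctrl.job_done(): hands the job in; it is judged then, once.
The state is a dict: "t": time; "joints": joint angles; "joint_velocities": joint speeds; "effort": joint torques, N m; "position": TCP position; "eef_rot": TCP orientation; "wrist_force": force on the tool from outside, world axes, zero at the start; "wrist_torque": the same for the moment, N m; "finger_gap": finger opening in m; "grasp_force": force on a finger pad.
Only numpy, scipy, OpenCV 4.12 (cv2) and the standard library are available. Lean on these libraries where they do the work, as an engineer would, in place of code of your own. Each camera call takes 0.05 s, during which the arm holds its last target. There are 200 camera calls.

## Working session

There is one attempt and no reset: what is moved stays moved. The work goes in short steps, Python scripts to look and compute and a shell command to move; the robot and the scene stay as the last step left them, time stands still between calls to the robot, and variables do not carry over. Pictures are saved under pics/ and viewed, at most 14 in all, crops included, and the job is handed in when it is done.

```bash
mkdir -p pics; ls
python3 - <<'E'
from workcell import monitor, imaging, ctrl
import cv2,numpy as np
np.set_printoptions(precision=4,suppress=True)
o=monitor.get_obs(); print(o['t'],o['position'],o['eef_rot'],o['finger_gap'],ctrl.nose_length)
for n in ["scene","top"]:
    i=imaging.get_image(n); cv2.imwrite(f"pics/{n}0.png",i["pixels"]); print(n,i["fx"],i["fy"],i["cx"],i["cy"]);print(np.array(i["T"]))
i=imaging.get_image("wrist");print(np.array(i["tool_from_camera"]),i["fx"])
E
```

```text
pics
0.0 [0.2103 0.6413 0.3031] [ 0.1577  0.9875 -0.0006 -0.0001] 0.08511926047803334 0.0726
scene 412.3810525780053 412.3810525780053 318.868078450011 201.36802932948186
[[ 0.8486  0.4283 -0.3104  0.9069]
 [ 0.529  -0.6925  0.4905 -0.4855]
 [-0.0049 -0.5805 -0.8143  0.8593]
 [ 0.      0.      0.      1.    ]]
top 465.16289272410927 465.16289272410927 327.6389661896749 198.4191817463325
[[-0.0097 -0.9871  0.1601  0.4063]
 [-0.9999  0.0111  0.0081  0.0055]
 [-0.0098 -0.16   -0.9871  1.2127]
 [ 0.      0.      0.      1.    ]]
[[-0.0006 -0.9603 -0.279   0.0693]
 [ 1.     -0.0006  0.0001 -0.0017]
 [-0.0003 -0.279   0.9603 -0.0694]
 [ 0.      0.      0.      1.    ]] 286.7922977584583
```

View pics/top0.png

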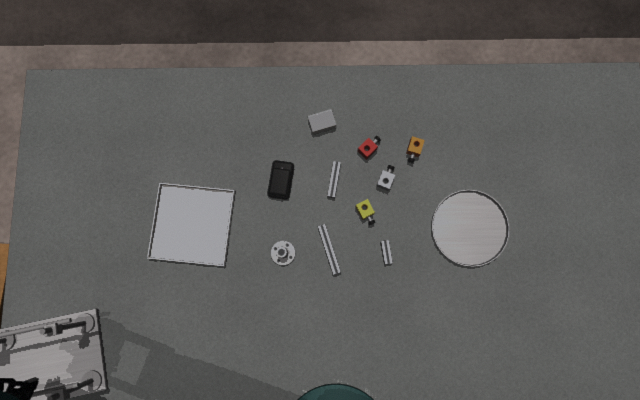

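View pics/scene0.png

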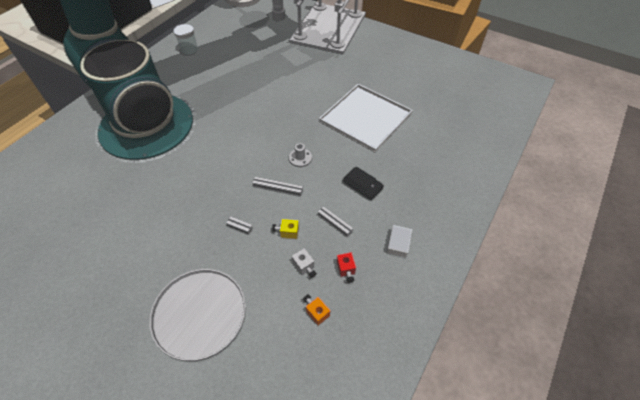

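The top view shows: foot (283,253), long bar (329,249), middle bar (334,180), short bar (386,252), silver clamp (387,179), tray (191,225), dish (470,228). Things that could be mistaken for the clamp are red (369,147), orange (416,147), yellow (366,209) and a plain grey block (322,121). The middle bar could be mistaken for the other bars. In the scene view the silver clamp is at (303,262), the long bar (278,185), the short bar (239,225) and the foot (300,156). I choose the silver clamp, and will check it in a close crop.

Run:
```python
import cv2
a=cv2.imread("pics/top0.png")[155:285,260:410]; b=cv2.imread("pics/scene0.png")[140:285,220:375]
cv2.imwrite("pics/topc.png",cv2.resize(a,None,fx=4.5,fy=4.5,interpolation=cv2.INTER_CUBIC)[:600])
cv2.imwrite("pics/scenec.png",cv2.resize(b,None,fx=4,fy=4,interpolation=cv2.INTER_CUBIC))
```

```text
(no output)
```

View pics/topc.png

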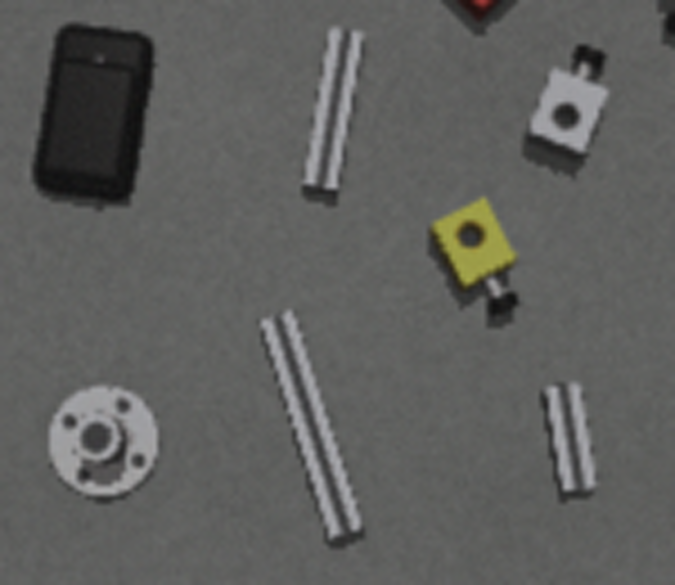

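View pics/scenec.png

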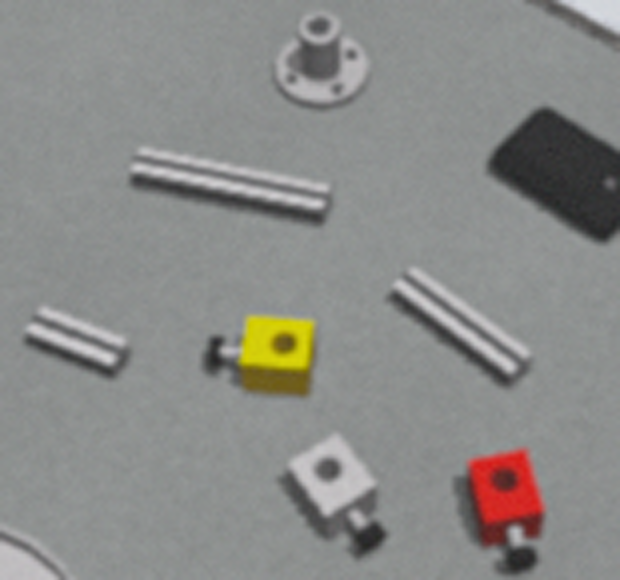

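The close crops confirm the silver clamp: hole at crop (567,115) in the top view and (328,468) in the scene view, with a black knob at (588,60) and (368,537). The bars' three lengths are clearly different, and the foot stands on its flange.

```bash
cat > h.py <<'E'
import numpy as np, cv2
from workcell import monitor, imaging, ctrl
np.set_printoptions(precision=4,suppress=True)
from scipy.spatial.transform import Rotation as R
def wristT(o,i):
    T=np.eye(4);T[:3,:3]=R.from_quat(o['eef_rot']).as_matrix();T[:3,3]=o['position'];return T@np.array(i['tool_from_camera'])
def ray(c,T,p):
    d=np.array(T)[:3,:3]@[(p[0]-c['cx'])/c['fx'],(p[1]-c['cy'])/c['fy'],1]; return np.array(T)[:3,3],d/np.linalg.norm(d)
def tri(r1,r2):
    A=sum(np.eye(3)-np.outer(d,d) for _,d in(r1,r2)); b=sum((np.eye(3)-np.outer(d,d))@o for o,d in(r1,r2))
    x=np.linalg.solve(A,b); return x, max(np.linalg.norm(np.cross(x-o,d)) for o,d in(r1,r2))
def plane(r,z): return r[0]+r[1]*(z-r[0][2])/r[1][2]
def go(p,yaw_y,z):  # tool-frame move from the current pose to world xy p, TCP z, closing axis at world angle yaw_y (mod 180)
    o=monitor.get_obs(); M=R.from_quat(o['eef_rot']).as_matrix()
    d=M.T@(np.array([p[0],p[1],z])-o['position'])*100
    cur=np.degrees(np.arctan2(M[1,1],M[0,1])); t=-(yaw_y-cur); t=(t+90)%180-90  # tool z down
    print('shift cm',d,'turn',t,'j',np.array(o['joints'])[[0,5]])
E
python3 - <<'E'
from h import *
t=imaging.get_image("top");s=imaging.get_image("scene")
P=lambda u,f,o:((u[0]+.5)/f-.5+o[0],(u[1]+.5)/f-.5+o[1])
def X(n,a,b,crop=1):
    if crop:a=P(a,4.5,(260,155));b=P(b,4,(220,140))
    print(n,*tri(ray(t,t['T'],a),ray(s,s['T'],b)))
X('collar',(97,438),(319,27));X('flange',(104,441),(322,70))
X('longA',(345,532),(137,161));X('longB',(277,317),(328,196))
X('shortA',(579,490),(35,320));X('shortB',(564,387),(124,357))
X('hole',(567,115),(328,468));X('knob',(588,60),(368,537))
for a,b in [((161,184),(411,111)),((235,189),(375,148)),((224,266),(320,120)),((149,260),(361,86)),((470,228.5),(198,314))]:X('rim',a,b,0)
E
```

```text
collar [0.4596 0.1306 0.0482] 0.002365631465345282
flange [0.4597 0.1311 0.0048] 0.0025868587070615894
longA [ 0.4068 -0.0066  0.0165] 0.002671286051802938
longB [0.5294 0.0317 0.0203] 0.0013987477732707954
shortA [ 0.4292 -0.1389  0.0176] 0.002324501114658773
shortB [ 0.4887 -0.1313  0.0144] 0.0006884381151391464
hole [ 0.6417 -0.1364  0.0344] 0.002344433007077485
knob [ 0.6782 -0.1522  0.0144] 0.002587514127508799
rim [0.6433 0.4539 0.0107] 0.001726941532936176
rim [0.6251 0.2551 0.0215] 0.0024744101068397417
rim [0.428  0.2834 0.0044] 0.0011516422234664197
rim [ 0.4502  0.4848 -0.0018] 0.00496869373669941
rim [ 0.5181 -0.3553  0.0027] 0.0016451302979033897
```

```bash
python3 -c "
from h import *
go((.459,.131),72,.25);go((.459,.131),72,.092)"
```

```text
shift cm [-39.5339 -40.7449   5.3773] turn -0.15223088960372877 j [ 1.2162 -0.0378]
shift cm [-39.5341 -40.7358  21.1773] turn -0.15223088960372877 j [ 1.2162 -0.0378]
```

```bash
python3 -m creep '[[-39.5,-40.7,5.4,0],[-39.5,-40.7,5.4,0],[-39.5,-40.7,5.4,0],[-39.5,-40.7,5.4,0],[-39.5,-40.7,5.4,0],[-39.5,-40.7,5.4,0],[-39.5,-40.7,5.4,0],[-39.5,-40.7,5.4,0],[-39.5,-40.7,5.4,0],[-39.5,-40.7,5.4,0],[-39.5,-40.7,5.4,0],[-39.5,-40.7,5.4,0],[-39.5,-40.7,5.4,0],[-39.5,-40.7,5.4,0],[-39.5,-40.7,5.4,0],[-39.5,-40.7,5.4,0],[-39.5,-40.7,5.4,0],[-39.5,-40.7,5.4,0],[-39.5,-40.7,5.4,0],[-39.5,-40.7,5.4,0]]' 1 50
python3 - <<'E'
from h import *
go((.459,.131),72,.092)
o=monitor.get_obs();i=imaging.get_image("wrist");cv2.imwrite("pics/w1.png",i["pixels"])
T=wristT(o,i);np.save('w1T.npy',T)
def proj(p):
    q=np.linalg.inv(T)@np.append(p,1);return q[:2]/q[2]*i['fx']+[i['cx'],i['cy']]
for n,p in dict(collar=[.4595,.131,.048],longA=[.4068,-.0066,.02],longB=[.5294,.0317,.02],traycorner=[.6251,.2551,.016],c2=[.428,.2834,.016]).items():print(n,proj(p))
print(i['fx'],i['cx'],i['cy'])
E
```

```text
t: 1.92
position: [0.4586, 0.1324, 0.2501]
eef_rot: [0.157, 0.988, 0.0, 0.0]
wrist_force: [0.6, 0.2, 0.4]
finger_gap: 0.0853
grasp_force: 0.0
shift cm [-0.0825 -0.1263 15.8051] turn -0.06175176004205696 j [ 0.2277 -1.0279]
collar [319.5131 191.0757]
longA [181.1527 177.7664]
longB [257.0773 265.8042]
traycorner [460.4579 280.1821]
c2 [453.2511 108.9873]
286.7922977584583 318.9079412421978 199.22006104563175
```

View pics/w1.png

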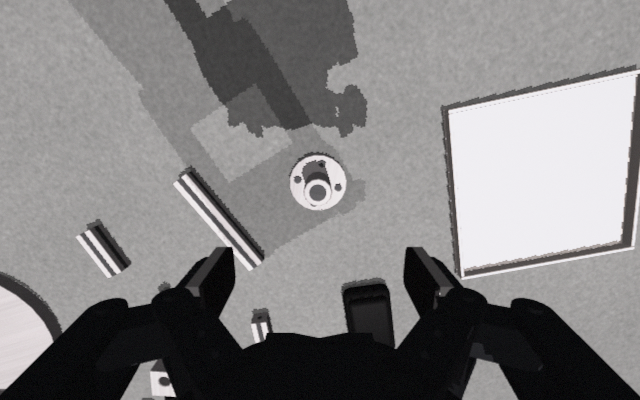

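The wrist view shows the collar at (318,191) and long bar ends at (181,177) and (257,265), all within 2 px of prediction. The tray's corners are at about (446,107), (461,276) and (634,247). I'll refine the tray pose and grasp the foot.

```bash
python3 - <<'E'
from h import *
t=imaging.get_image("top");s=imaging.get_image("scene");w=imaging.get_image("wrist");T=np.load('w1T.npy')
for p in [(161,184),(235,189),(224,266),(149,260),(470,228.5)]:print('top',plane(ray(t,t['T'],p),.016)[:2])
for p in [(411,111),(375,148),(320,120),(361,86),(198,314)]:print('scene',plane(ray(s,s['T'],p),.016)[:2])
for p in [(461,276),(446,107),(634,247)]:print('wrist',plane(ray(w,T,p),.016)[:2])
E
python3 -m creep '[[-0.1,-0.1,4,0],[-0.1,-0.1,8,0],[-0.1,-0.1,11,0],[-0.1,-0.1,13.5,0],[-0.1,-0.1,15,0],[-0.1,-0.1,15.5,0],[-0.1,-0.1,15.5,0],[-0.1,-0.1,15.5,0]]' 1 50
```

```text
top [0.6437 0.453 ]
top [0.6281 0.2578]
top [0.4286 0.2815]
top [0.4457 0.4744]
top [ 0.5179 -0.35  ]
scene [0.6438 0.4464]
scene [0.6215 0.2579]
scene [0.4337 0.2721]
scene [0.4628 0.4689]
scene [ 0.523  -0.3585]
wrist [0.6197 0.2567]
wrist [0.4238 0.2768]
wrist [0.6443 0.4541]
t: 2.78
position: [0.4599, 0.1305, 0.0958]
eef_rot: [0.158, 0.987, 0.0, 0.0]
wrist_force: [0.2, 0.5, 0.6]
finger_gap: 0.0855
grasp_force: 0.0
```

```bash
python3 -m creep '[[0,0,0,0],[0,0,0,0],[0,0,0,0],[0,0,0,0],[0,0,0,0],[0,0,0,0],[0,0,0,0],[0,0,0,0],[0,0,0,0],[0,0,0,0]]' 0 50
```

```text
t: 3.62
position: [0.4596, 0.1304, 0.0955]
eef_rot: [0.158, 0.987, 0.0, 0.0]
wrist_force: [-2.0, 1.0, 5.3]
finger_gap: 0.0267
grasp_force: 49.1
```

```bash
python3 -c "
from h import *
go((.5396,.4077),72,.101)"
```

```text
shift cm [ 1.0405 28.8369 -0.5361] turn -0.15261653547487697 j [ 0.2231 -1.031 ]
```

```bash
python3 -m creep '[[0,0,-3,0],[0,0,-6,0],[0,2,-8,0],[0.2,5,-8,0],[0.4,9,-8,0],[0.6,13,-8,0],[0.8,17,-8,0],[1,21,-8,0],[1,24.5,-8,0],[1,27,-8,0],[1,28.3,-8,0],[1,28.8,-8,0],[1,28.8,-8,0],[1,28.8,-6,0],[1,28.8,-4,0],[1,28.8,-2.5,0],[1,28.8,-1.5,0],[1,28.8,-0.8,0],[1,28.8,-0.5,0],[1,28.8,-0.5,0]]'
python3 -c "
from h import *
go((.5396,.4077),72,.100)"
```

```text
t: 5.28
position: [0.5398, 0.4068, 0.1003]
eef_rot: [0.158, 0.987, -0.0, 0.0]
wrist_force: [0.8, 0.2, -2.0]
finger_gap: 0.0266
grasp_force: 50.1
shift cm [0.0488 0.0778 0.0319] turn -0.1673828615955415 j [ 0.6081 -0.6455]
```

```bash
python3 -m creep '[[0,0,0.05,0],[0,0,0.1,0],[0,0,0.1,0],[0,0,0.1,0]]' - 30; python3 -m creep '[[0,0,0,0],[0,0,0,0],[0,0,0,0],[0,0,0,0],[0,0,0,0],[0,0,-3,0],[0,0,-6,0],[0,0,-9,0],[0,0,-12,0],[0,0,-12,0],[0,0,-12,0]]' 0.65
python3 -c "
from h import *
a=np.array([.4068,-.0066]);b=np.array([.5294,.0317]);d=b-a;y=np.degrees(np.arctan2(d[1],d[0]));print(y,np.linalg.norm(d))
go((a+b)/2,y+90,.2);go((a+b)/2,y+90,.077)"
```

```text
t: 5.62
position: [0.54, 0.4073, 0.0996]
eef_rot: [0.158, 0.987, 0.0, 0.0]
wrist_force: [1.4, -1.2, 2.3]
finger_gap: 0.0261
grasp_force: 50.6
t: 6.53
position: [0.5401, 0.4074, 0.221]
eef_rot: [0.158, 0.987, 0.001, 0.001]
wrist_force: [-0.8, -0.2, -0.4]
finger_gap: 0.0554
grasp_force: 0.0
17.348702470142864 0.12844317809833264
shift cm [ -5.4548 -39.7708   2.0037] turn -35.50126205498324 j [ 0.6086 -0.6454]
shift cm [ -5.4298 -39.804   14.3036] turn -35.50126205498324 j [ 0.6086 -0.6454]
```

```bash
python3 -m creep '[[-0.5,-4,0,-5],[-1,-8,0,-10],[-1.6,-12,0,-15],[-2.2,-16,0,-20],[-2.7,-20,0,-25],[-3.3,-24,0,-30],[-3.8,-28,0,-35],[-4.4,-32,1,-35.5],[-4.9,-36,2,-35.5],[-5.4,-39,2,-35.5],[-5.4,-39.8,2,-35.5],[-5.4,-39.8,2,-35.5],[-5.4,-39.8,2,-35.5],[-5.4,-39.8,2,-35.5]]' 0.65
python3 - <<'E'
from h import *
a=np.array([.4068,-.0066]);b=np.array([.5294,.0317]);c=(a+b)/2
go(c,107.35,.077)
o=monitor.get_obs();i=imaging.get_image("wrist");cv2.imwrite("pics/w2.png",i["pixels"])
T=wristT(o,i)
for p in (a,b):
    q=np.linalg.inv(T)@[*p,.02,1];print(q[:2]/q[2]*i['fx']+[i['cx'],i['cy']])
E
```

```text
t: 7.7
position: [0.4672, 0.013, 0.1985]
eef_rot: [-0.151, 0.989, 0.0, -0.0]
wrist_force: [0.5, 0.1, -0.1]
finger_gap: 0.0556
grasp_force: 0.0
shift cm [-0.083  -0.0719 12.1539] turn 0.030156826627063538 j [-0.027  -1.9011]
[320.7939 124.8355]
[320.5525 262.6644]
```

View pics/w2.png

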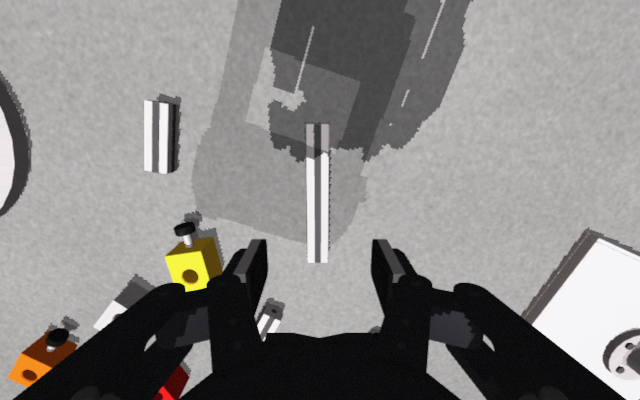

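The long bar runs down column 317 from row 123 to row 263, centred between the fingers (predicted 320, 125–263), with no obstacle beside it. I'm going down to grasp it.

```bash
python3 -m creep '[[-0.1,0,3,0],[-0.1,0,6,0],[-0.1,0,9,0],[-0.1,0,10.8,0],[-0.1,0,11.7,0],[-0.1,0,12.1,0],[-0.1,0,12.1,0],[-0.1,0,12.1,0]]' 0.65 60;python3 -m creep '[[0,0,0,0],[0,0,0,0],[0,0,0,0],[0,0,0,0],[0,0,0,0],[0,0,0,0],[0,0,0,0],[0,0,0,0]]' 0 60
python3 -c "
from h import *
go((.530,.321),-6.3+90,.082)"
```

```text
t: 8.42
position: [0.4686, 0.0127, 0.079]
eef_rot: [-0.151, 0.989, -0.0, 0.001]
wrist_force: [0.1, -0.2, 0.8]
finger_gap: 0.0551
grasp_force: 0.0
t: 9.08
position: [0.4685, 0.0124, 0.079]
eef_rot: [-0.151, 0.989, -0.0, 0.001]
wrist_force: [-2.0, 1.3, 7.6]
finger_gap: 0.0184
grasp_force: 59.7
shift cm [-15.0741  27.6212  -0.2922] turn 23.644379672224147 j [-0.028  -1.9016]
```

```bash
python3 -m creep '[[0,0,-3,0],[0,0,-6,0],[-1.5,2.7,-8,3],[-3.2,6,-8,6],[-5,9.2,-8,10],[-6.8,12.4,-8,14],[-8.5,15.6,-8,18],[-10.3,18.8,-8,22],[-12,22,-8,23.6],[-13.6,25,-8,23.6],[-14.7,27,-8,23.6],[-15.1,27.6,-8,23.6],[-15.1,27.6,-8,23.6],[-15.1,27.6,-8,23.6]]'
python3 - <<'E'
from h import *
go((.530,.321),83.7,.083)
o=monitor.get_obs();i=imaging.get_image("wrist");cv2.imwrite("pics/w3.png",i["pixels"])
E
```

```text
t: 10.25
position: [0.5297, 0.3205, 0.1578]
eef_rot: [0.054, 0.999, -0.0, -0.0]
wrist_force: [0.1, -0.7, 0.1]
finger_gap: 0.0184
grasp_force: 59.0
shift cm [-0.028   0.0538  7.4766] turn 0.06956863899114296 j [ 0.5031 -0.9589]
```

View pics/w3.png

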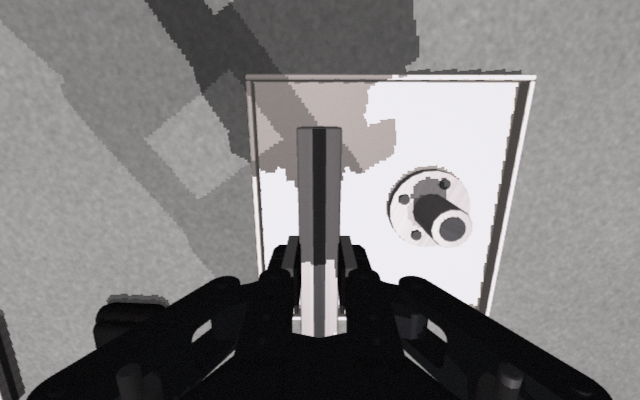

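The bar is held level and parallel to the tray sides (column 318). The foot stands upright in the tray at (430,210), well clear of it. Lowering the bar.

```bash
python3 -m creep '[[0,0,2.5,0],[0,0,5,0],[0,0,6.4,0],[0,0,7,0],[0,0,7.3,0],[0,0,7.4,0],[0,0,7.5,0],[0,0,7.5,0],[0,0,7.5,0]]'; python3 -m creep '[[0,0,0,0],[0,0,0,0],[0,0,0,0],[0,0,0,0],[0,0,-3,0],[0,0,-6,0],[0,0,-9,0],[0,0,-12,0],[0,0,-12,0],[0,0,-12,0]]' 0.5
python3 -c "
from h import *
a=np.array([.6417,-.1364]);b=np.array([.6782,-.1522]);d=b-a;y=np.degrees(np.arctan2(d[1],d[0]));print(y,np.linalg.norm(d))
go(a,y+90,.2);go(a,y+90,.087)"
```

```text
t: 11.05
position: [0.5301, 0.321, 0.0838]
eef_rot: [0.054, 0.999, 0.0, 0.001]
wrist_force: [-0.1, -0.2, 0.4]
finger_gap: 0.0183
grasp_force: 58.9
t: 11.88
position: [0.5303, 0.3212, 0.2049]
eef_rot: [0.055, 0.999, 0.001, 0.001]
wrist_force: [0.4, -0.1, -0.7]
finger_gap: 0.0429
grasp_force: 0.0
-23.406662750036727 0.039772980778412854
shift cm [-16.0565 -44.2716   0.4494] turn 17.15668338334123 j [ 0.5034 -0.9583]
shift cm [-16.0251 -44.2939  11.7493] turn 17.15668338334123 j [ 0.5034 -0.9583]
```

```bash
python3 -m creep '[[-1.3,-3.7,0,2],[-2.6,-7.4,0,4],[-4,-11,0,6],[-5.3,-14.8,0,8],[-6.6,-18.5,0,10],[-8,-22,0,12],[-9.4,-26,0,14],[-10.8,-30,0,16],[-12,-33.5,0,17],[-13.4,-37,0,17],[-14.7,-40.5,0.4,17],[-15.7,-43.4,0.4,17],[-16,-44.3,0.4,17],[-16,-44.3,0.4,17],[-16,-44.3,0.4,17],[-16,-44.3,0.4,17]]' 0.65
python3 - <<'E'
from h import *
go((.6417,-.1364),66.6,.087)
o=monitor.get_obs();i=imaging.get_image("wrist");cv2.imwrite("pics/w4.png",i["pixels"])
T=wristT(o,i);np.save('w4T.npy',T)
for p in ((.6417,-.1364,.032),(.6782,-.1522,.016)):
    q=np.linalg.inv(T)@[*p,1];print(q[:2]/q[2]*i['fx']+[i['cx'],i['cy']])
E
```

```text
t: 13.22
position: [0.6404, -0.1358, 0.1982]
eef_rot: [0.201, 0.98, 0.0, -0.0]
wrist_force: [-0.7, 0.8, 0.2]
finger_gap: 0.0556
grasp_force: 0.0
shift cm [-0.1576 -0.0034 11.1247] turn 0.1860738605302572 j [-0.248  -1.4137]
[320.6835 201.8021]
[320.3894 237.0778]
```

View pics/w4.png

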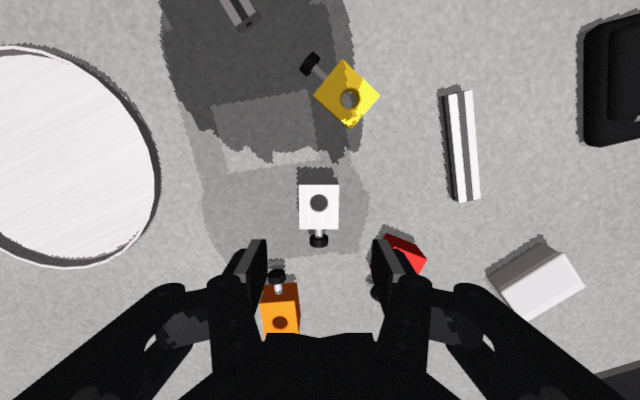

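The silver clamp is square to the fingers, its hole at (319,203) as predicted. The orange (280,310), red (397,262) and yellow (347,95) ones all stand clear of the fingers' paths. Descending.

```bash
python3 -m creep '[[-0.15,0,3,0],[-0.15,0,6,0],[-0.15,0,8.5,0],[-0.15,0,10.2,0],[-0.15,0,10.9,0],[-0.15,0,11.1,0],[-0.15,0,11.1,0],[-0.15,0,11.1,0]]' 0.65 40;python3 -m creep '[[0,0,0,0],[0,0,0,0],[0,0,0,0],[0,0,0,0],[0,0,0,0],[0,0,0,0],[0,0,0,0],[0,0,0,0]]' 0 40
python3 - <<'E'
from h import *
# refine dish centre from the w4 picture: bright dish rim right edge
import cv2
s=cv2.imread('pics/top0.png');g=cv2.cvtColor(s,cv2.COLOR_BGR2GRAY);m=np.zeros_like(g);m[180:275,425:515]=255
b=((g>110)&(m>0)).astype(np.uint8);c=max(cv2.findContours(b,0,1)[0],key=cv2.contourArea);el=cv2.fitEllipse(c);print(el)
t=imaging.get_image("top");print(plane(ray(t,t['T'],el[0]),.010))
w=imaging.get_image("wrist");T=np.load('w4T.npy')
print([plane(ray(w,T,p),.016)[:2] for p in [(158,165),(60,265),(60,52)]])
print(monitor.get_obs()['position'])
E
```

```text
t: 13.93
position: [0.6426, -0.1372, 0.0894]
eef_rot: [0.201, 0.98, -0.0, 0.001]
wrist_force: [0.5, 0.0, 0.8]
finger_gap: 0.0552
grasp_force: 0.0
t: 14.6
position: [0.6425, -0.1376, 0.0894]
eef_rot: [0.202, 0.979, 0.0, 0.001]
wrist_force: [-1.8, 1.0, 7.1]
finger_gap: 0.0329
grasp_force: 40.7
((468.2180480957031, 227.98526000976562), (70.5133285522461, 75.84986114501953), 137.28549194335938)
[ 0.5198 -0.3472  0.01  ]
[array([ 0.5582, -0.2569]), array([ 0.6048, -0.3979]), array([ 0.4499, -0.2798])]
[ 0.6425 -0.1376  0.0894]
```

```bash
python3 -c "
from h import *
go((.4887,-.3773),56,.0936)"
```

```text
shift cm [  4.6667 -28.0968  -0.4414] turn 10.745453973911424 j [-0.2498 -1.4148]
```

```bash
python3 -m creep '[[0,0,-3,0],[0,0,-6,0],[0.2,-2,-9,1],[0.7,-5,-9,2],[1.3,-8.5,-9,3],[2,-12,-9,5],[2.6,-15.5,-9,7],[3.2,-19,-9,9],[3.8,-22.5,-9,10.7],[4.4,-25.7,-9,10.7],[4.7,-27.5,-9,10.7],[4.7,-28.1,-9,10.7],[4.7,-28.1,-9,10.7],[4.7,-28.1,-9,10.7]]'
python3 - <<'E'
from h import *
go((.4887,-.3773),56,.0936)
o=monitor.get_obs();i=imaging.get_image("wrist");cv2.imwrite("pics/w5.png",i["pixels"])
E
```

```text
t: 15.87
position: [0.4882, -0.3768, 0.178]
eef_rot: [0.292, 0.956, 0.0, 0.0]
wrist_force: [0.1, 1.0, -0.9]
finger_gap: 0.0329
grasp_force: 40.4
shift cm [-0.0713 -0.0175  8.4425] turn 0.02900534647531572 j [-0.6988 -1.6767]
```

View pics/w5.png

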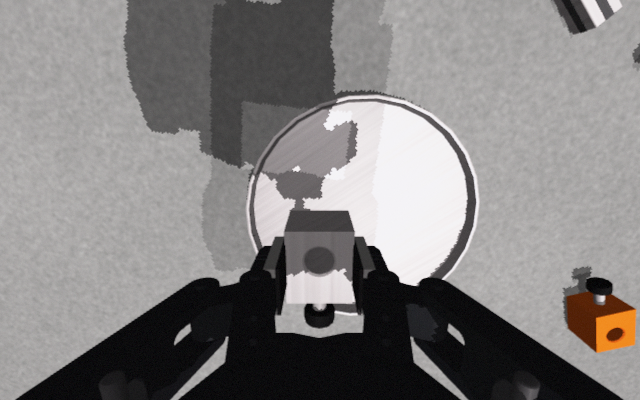

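The clamp is held upright at (319,262) over the left half of the dish, which spans columns 248–478. Its offset of 44 px, or 38 mm, is as planned. Lowering.

```bash
python3 -m creep '[[0,0,2.5,0],[0,0,5,0],[0,0,7,0],[0,0,7.8,0],[0,0,8.2,0],[0,0,8.4,0],[0,0,8.5,0],[0,0,8.5,0],[0,0,8.5,0]]'; python3 -m creep '[[0,0,0,0],[0,0,0,0],[0,0,0,0],[0,0,0,0],[0,0,-3,0],[0,0,-6,0],[0,0,-9,0],[0,0,-12,0],[0,0,-12,0],[0,0,-12,0]]' 0.6
python3 -c "
from h import *
a=np.array([.4292,-.1389]);b=np.array([.4887,-.1313]);d=b-a;y=np.degrees(np.arctan2(d[1],d[0]));print(y,np.linalg.norm(d),(a+b)/2)
go((a+b)/2,y+90,.2)"
```

```text
t: 16.67
position: [0.4883, -0.3773, 0.094]
eef_rot: [0.292, 0.956, -0.0, 0.001]
wrist_force: [-1.2, 0.4, -1.2]
finger_gap: 0.0329
grasp_force: 40.4
t: 17.5
position: [0.4883, -0.3775, 0.2149]
eef_rot: [0.292, 0.956, -0.001, 0.002]
wrist_force: [-0.1, -1.0, -1.3]
finger_gap: 0.0512
grasp_force: 0.0
7.279036890574134 0.0599834143743085 [ 0.459  -0.1351]
shift cm [15.9741 18.4661  1.4322] turn -41.23041658596295 j [-0.6994 -1.6776]
```

```bash
python3 -m creep '[[2,2.5,0,-5],[4.5,5.2,0,-11],[7,8,0,-17],[9.2,10.6,0,-23],[11.5,13.2,1,-29],[13.7,15.8,1.4,-35],[15.5,18,1.4,-41],[16,18.5,1.4,-41.2],[16,18.5,1.4,-41.2],[16,18.5,1.4,-41.2],[16,18.5,1.4,-41.2]]' 0.65
python3 - <<'E'
from h import *
go((.459,-.1351),97.28,.077)
o=monitor.get_obs();i=imaging.get_image("wrist");cv2.imwrite("pics/w6.png",i["pixels"])
T=wristT(o,i)
for p in ((.4292,-.1389,.02),(.4887,-.1313,.02)):
    q=np.linalg.inv(T)@[*p,1];print(q[:2]/q[2]*i['fx']+[i['cx'],i['cy']])
E
```

```text
t: 18.42
position: [0.4586, -0.1351, 0.1985]
eef_rot: [-0.062, 0.998, -0.0, -0.0]
wrist_force: [-0.3, -0.3, 0.5]
finger_gap: 0.0558
grasp_force: 0.0
shift cm [-0.0497 -0.0028 12.1516] turn -0.1420538335673882 j [-0.3398 -2.0352]
[321.3405 164.5497]
[321.384  228.7929]
```

View pics/w6.png

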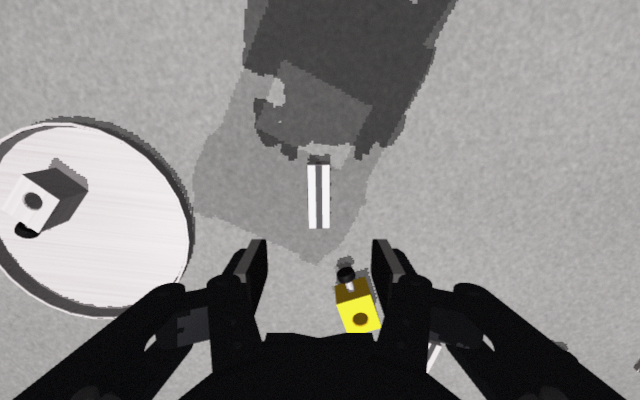

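The short bar lies straight between the fingers at columns 307–330 and rows 164–228, as predicted. The yellow clamp's knob (346,272) is about 70 mm ahead, so it's clear. The clamp stands upright in the dish at (35,200). Grasping.

```bash
python3 -m creep '[[0,0,3,0],[0,0,6,0],[0,0,9,0],[0,0,10.8,0],[0,0,11.7,0],[0,0,12.1,0],[0,0,12.1,0],[0,0,12.1,0]]' 0.65 50;python3 -m creep '[[0,0,0,0],[0,0,0,0],[0,0,0,0],[0,0,0,0],[0,0,0,0],[0,0,0,0],[0,0,0,0],[0,0,0,0]]' 0 50
python3 -c "
from h import *
print(monitor.get_obs()['position'])
go((.5414,-.3188),56,.083)"
```

```text
t: 19.13
position: [0.459, -0.1348, 0.079]
eef_rot: [-0.063, 0.998, -0.0, 0.001]
wrist_force: [-0.3, 0.5, 0.7]
finger_gap: 0.0557
grasp_force: 0.0
t: 19.8
position: [0.4589, -0.1345, 0.0789]
eef_rot: [-0.063, 0.998, -0.0, 0.001]
wrist_force: [-2.7, 0.6, 6.1]
finger_gap: 0.0188
grasp_force: 49.8
[ 0.4589 -0.1345  0.0789]
shift cm [ -5.8522 -19.3282  -0.3825] turn 41.25396727612065 j [-0.3383 -2.0357]
```

```bash
python3 -m creep '[[0,0,-3,0],[0,0,-6,0],[-0.5,-2,-8,4],[-1.3,-5,-8,10],[-2.3,-8.5,-8,16],[-3.4,-12,-8,22],[-4.4,-15,-8,28],[-5.3,-17.5,-8,34],[-5.9,-19,-8,40],[-5.9,-19.3,-8,41.2],[-5.9,-19.3,-8,41.2],[-5.9,-19.3,-8,41.2]]'
python3 - <<'E'
from h import *
go((.5414,-.3188),56,.083)
o=monitor.get_obs();i=imaging.get_image("wrist");cv2.imwrite("pics/w7.png",i["pixels"])
E
```

```text
t: 20.8
position: [0.5411, -0.3178, 0.1578]
eef_rot: [0.291, 0.957, 0.0, -0.0]
wrist_force: [0.6, 0.3, -0.3]
finger_gap: 0.0186
grasp_force: 49.0
shift cm [-0.0853 -0.0641  7.4808] turn 0.1951000472871982 j [-0.5718 -1.5526]
```

View pics/w7.png

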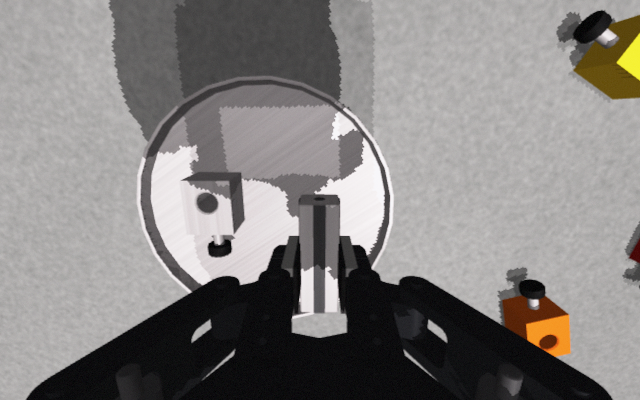

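The short bar is held at column 319 over the dish's right half. The clamp stands upright on the left at (210,205), with space between them. Lowering and releasing.

```bash
python3 -m creep '[[0,0,2.5,0],[0,0,5,0],[0,0,6.4,0],[0,0,7,0],[0,0,7.3,0],[0,0,7.4,0],[0,0,7.5,0],[0,0,7.5,0],[0,0,7.5,0]]'; python3 -m creep '[[0,0,0,0],[0,0,0,0],[0,0,0,0],[0,0,0,0],[0,0,-3,0],[0,0,-6,0],[0,0,-9,0],[0,0,-12,0],[0,0,-16,0],[0,0,-16,0]]' 0.5
python3 -m creep '[[2,0,0,0],[6,0,0,0],[10,0,0,0],[14,0,0,0],[16,0,0,0],[16,0,0,0],[16,0,0,0],[16,0,0,0],[16,0,0,0]]'
python3 - <<'E'
from h import *
i=imaging.get_image("top");cv2.imwrite("pics/top1.png",cv2.resize(i["pixels"][120:290,130:530],None,fx=2,fy=2,interpolation=cv2.INTER_CUBIC))
i=imaging.get_image("scene");cv2.imwrite("pics/scene1.png",i["pixels"])
E
```

```text
t: 21.6
position: [0.5416, -0.3185, 0.0838]
eef_rot: [0.292, 0.956, -0.0, 0.001]
wrist_force: [0.3, 0.1, 0.8]
finger_gap: 0.0186
grasp_force: 49.0
t: 22.43
position: [0.5426, -0.3191, 0.2514]
eef_rot: [0.292, 0.956, -0.001, 0.005]
wrist_force: [0.9, -0.4, 1.4]
finger_gap: 0.0431
grasp_force: 0.0
t: 23.18
position: [0.4093, -0.2294, 0.2428]
eef_rot: [0.292, 0.956, 0.0, -0.0]
wrist_force: [-0.6, 0.5, -0.4]
finger_gap: 0.0428
grasp_force: 0.0
```

View pics/top1.png

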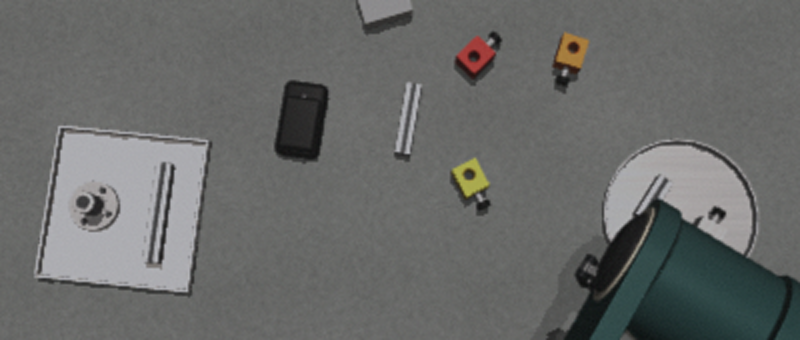

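View pics/scene1.png

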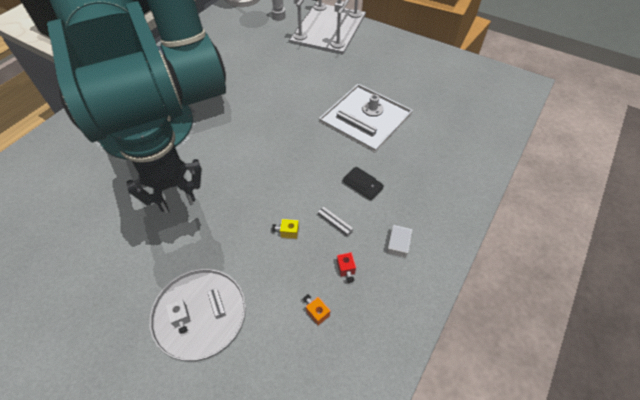

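The scene view shows the foot (373,105) and long bar (356,123) in the tray, and the clamp (178,311) and short bar (216,302) in the dish. All lie flat on the floor and clear of each other and the rims, and the middle bar, mouse and look-alikes haven't moved.

```bash
python3 -c "
from workcell import ctrl
print(ctrl.job_done())"
```

```text
the job is handed in; nothing more can be done
None
```

I put the foot and the longest bar in the tray, and the cross clamp and the shortest bar in the dish, all on the floor and clear of each other and the rims; the job was handed in at about 23 s of the 90 s allowed.

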